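# Refit the stack on a laundry-cart wheel axle

## Robot

A 6-joint arm with a two-finger parallel gripper is mounted at the origin on the work surface. World frame = base frame: x ahead of the robot, y to its left, z up, the work surface at z = 0. Lengths are in m, angles in rad, forces in N, time in s.
With the tool pointing down it reaches from about 0.275 to 1 m from the base axis. Payload 8.4 kg.
Tool frame: the origin (TCP) lies on the centre line of the jaws, within the pads' length; the fingertips stand 17 mm ahead of it and the grasp point (between the pads) lies 2 mm behind it (bot.tcp_to_tips is the z of the fingertips in the tool frame, in m); z points along the fingers, y is the line along which they close (so a half turn about z gives the same grasp; the last joint's range is limited). The gripper opens to 85 mm and grips with 20 to 120 N. Pads are 22 mm wide; open, the fingers measure 114 mm over their backs; the gripper's body (76 mm by 85 mm) begins 54 mm behind the grasp point. The pads swing forward as they close: fully open they stand 13 mm farther back than shut.
Start: joints at [1.308, 0.353, 1.633, -0, 1.155, -0.002], TCP at [0.161, 0.604, 0.248] pointing down, gripper open.
Joint ranges: [-2.63, 2.63], [-0.92, 2.1], [0.06, 2.66], [-1.3, 4.44], [0, 2.69], [-3.02, 3.02]. Speed limits (rad/s): [2.22, 2.22, 2.79, 3.14, 3.14, 3.14].

## Interface

Orientations are given as a unit quaternion [x, y, z, w].
In Python, from workcell import bot, hand, kinematics, get_obs, vision, hand_in gives the robot as it stands. The module is installed in compiled form; this text tells all that it offers. Calls block until the motion is done:
- bot.reach(position, orientation): joint-space move of the TCP to a pose.
- bot.servo_line(position, ori=None, velocity=0.15): straight line of the TCP; ori=None keeps the orientation; velocity is the mean speed in m/s.
- bot.goto_joints(angles): joint-space move.
- hand.move_gripper(opening, strength=None): finger opening in m; strength is the grip in N (None keeps the last); returns when the fingers have stopped.
- bot.dwell(seconds).
- kinematics.solve_ik(position, orientation): joint angles nearest the present ones, or None.
- get_obs(): the state.
- vision.read_camera(name): name is "scene" or "top"; returns a dict with "frame" (384x512x3 uint8, red, green, blue), "intrinsics" (3x3 intrinsics, pixels), "view" (4x4, takes a point from world to camera coordinates). Camera axes: x right, y down, z forward; pixel columns grow to the right and rows downward; lengths in m; the calibration is good to about 2 mm. A picture is of the moment at which its call begins. There is no depth.
A pose or a line that the arm cannot do raises bot.IKError and nothing moves.
- hand_in(): hands the job in; it is judged then, once.
The state is a dict: "time_s": time; "joint_pos": joint angles; "joint_vel": joint speeds; "joint_efforts": joint torques, N m; "position": TCP position; "orientation": TCP orientation; "wrist_force": force on the tool from outside, world axes, zero at the start; "ft_torque": the same for the moment, N m; "gripper_width": finger opening in m; "grip_force": force on a finger pad.
Only numpy, scipy, OpenCV 4.12 (cv2) and the standard library are available. Lean on these libraries where they do the work, as an engineer would, in place of code of your own. Each camera call takes 0.05 s, during which the arm holds its last target. There are 200 camera calls.

## Task

The laundry cart's wheel is back on its axle, which stands upright in the bench block. Take the parts from the wooden tray and slide them onto the axle in this order: first the tall spacer sleeve, then the flat washer, and last the hub cap that keeps them on, each one all the way down on the one below. Let go of everything, and leave the glue bottle, the yellow tub and the spare wheel where they are.

Things in the scene. Friction and masses are not known exactly. Their poses are not given: they have to be found in the camera images.
- wheel_stand: Fixed wooden bench block 130 x 130 x 25 mm with a wheel lying flat and fixed on it (120 mm in diameter, dark tyre, grey hub face, upper face 57 mm above the table). A steel bearing boss 26 mm in diameter stands 12 mm proud in its middle. Origin at the centre of the block's underside, below the axle; z up.
- hub_seat (a point): Where the spacer must sit: centre of the flat top of the bearing boss, 69 mm above the table; z up along the axle. A fixed steel axle 12 mm in diameter stands up 48 mm from this point, plain for 40 mm, its last 8 mm tapering to 6 mm.
- axle_tip (a point): Tip of that axle, on its axis, 117 mm above the table, 48 mm above hub_seat.
- parts_tray: Fixed dark wooden tray, 90 mm (its x) by 250 mm (its y), 8 mm thick; origin at the centre of its underside, z up. On it stand three fixed round wooden rests, 24 mm in diameter and 24 mm tall (tops 32 mm above the table), in a row along the tray's y at -80, 0 and +80 mm. One part lies loose on each rest, hole upright, in any order.
- spacer_mid (a point): Centre (half-way up, on its axis) of the aluminium spacer sleeve: a tube 32 mm outside diameter, 16 mm hole right through, 30 mm tall, about 45 g; z along its axis, upright at the start. Fully home its centre is 15 mm above hub_seat.
- washer_mid (a point): Centre of the thick flat steel washer: 40 mm outside diameter, 16 mm hole, 6 mm thick, about 30 g; z along its axis. It overhangs its rest by 8 mm all round. On top of the seated spacer its centre is 33 mm above hub_seat.
- cap_mid (a point): Centre (half-way up) of the grey plastic hub cap: a round cap 46 mm in diameter, 26 mm tall, closed bevelled top, blind hole underneath 16 mm wide and 18 mm deep; about 40 g; z up, hole downwards at the start. On top of the seated washer its centre is 49 mm above hub_seat, and 12 mm of the axle is inside it.
- glue_mid (a point): Half-way up a bystander: small white glue bottle with an orange cap, 44 mm in diameter, 120 mm tall, standing loose.
- tub_mid (a point): Half-way up a bystander: open yellow plastic tub, 130 mm in diameter, 100 mm tall, standing loose.
- spare_wheel_mid (a point): Half-way up a bystander: loose spare wheel lying flat, 120 mm in diameter, 32 mm thick.
There are look-alikes about, which are no part of the job. What is shaped like the part that bears spacer_mid but purple or red is not meant.

How it is judged:
By the outcome, as a careful person would: the job done as asked, in the order asked, and still so for the second after the job is handed in, with the robot touching nothing.
It also fails if it takes over 72 s, if anything falls off the work surface, if the arm or the gripper's body presses on something with over 40 N, if the wrist force passes 120 N, or if a joint passes its speed limit or range.

## Working session

There is one attempt and no reset: what is moved stays moved. The work goes in short steps, each a Python script; the robot and the scene stay as the last script left them, time stands still between calls to the robot, and variables do not carry over. Pictures are saved under pics/ and viewed, at most 10 in all, crops included, and the job is handed in when it is done.

```bash
mkdir -p pics; python3 - <<'E'
from workcell import *
import cv2,numpy as np
for n in("scene","top"):
    d=vision.read_camera(n);cv2.imwrite(f"pics/{n}0.png",d["frame"][:,:,::-1]);np.savez(f"{n}0.npz",**d)
    print(n,d["intrinsics"].round(1).tolist(),np.linalg.inv(d["view"]).round(3).tolist())
o=get_obs();print(o["time_s"],o["orientation"])
E
```

```text
scene [[449.2, 0.0, 257.5], [0.0, 449.2, 192.5], [0.0, 0.0, 1.0]] [[0.325, 0.782, -0.533, 1.234], [0.946, -0.273, 0.176, -0.123], [-0.008, -0.561, -0.828, 1.096], [0.0, 0.0, 0.0, 1.0]]
top [[355.7, 0.0, 256.6], [0.0, 355.7, 198.7], [0.0, 0.0, 1.0]] [[-0.007, -0.994, 0.108, 0.469], [-1.0, 0.008, 0.007, 0.095], [-0.008, -0.108, -0.994, 1.064], [0.0, 0.0, 0.0, 1.0]]
0.1 [ 1.30015976e-01  9.91511696e-01 -6.30192927e-04 -6.81315087e-05]
```

View pics/scene0.png

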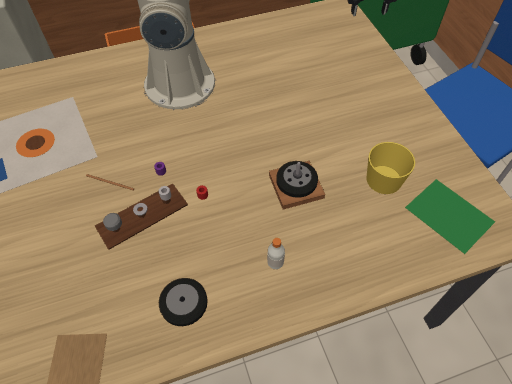

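View pics/top0.png

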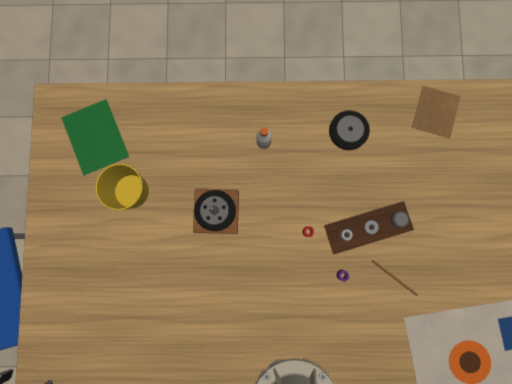

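The scene view shows the tray at about (142,215) with the cap (112,221), washer (140,209) and aluminium sleeve (165,193). In the top view these are at (401,219), (372,227) and (347,235). The stand is at top (215,210).

Sleeve candidates in the top view are grey (347,235) on the tray, red (308,231) and purple (343,275) on the bench. The grey one on a tray rest fits the description. I'll confirm it in a crop.

```bash
python3 - <<'E'
import cv2,numpy as np
t=cv2.imread("pics/top0.png");s=cv2.imread("pics/scene0.png")
def c(i,x,y,w,h,W,H):return cv2.resize(i[y:y+h,x:x+w],(W,H),interpolation=cv2.INTER_CUBIC)
a=np.hstack([c(t,300,190,120,90,400,300),c(t,185,180,60,45,400,300)])
b=np.hstack([c(s,90,160,120,90,400,300),c(s,265,150,60,45,400,300)])
cv2.imwrite("pics/crop1.png",np.vstack([a,b]))
E
```

```text
(no output)
```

View pics/crop1.png

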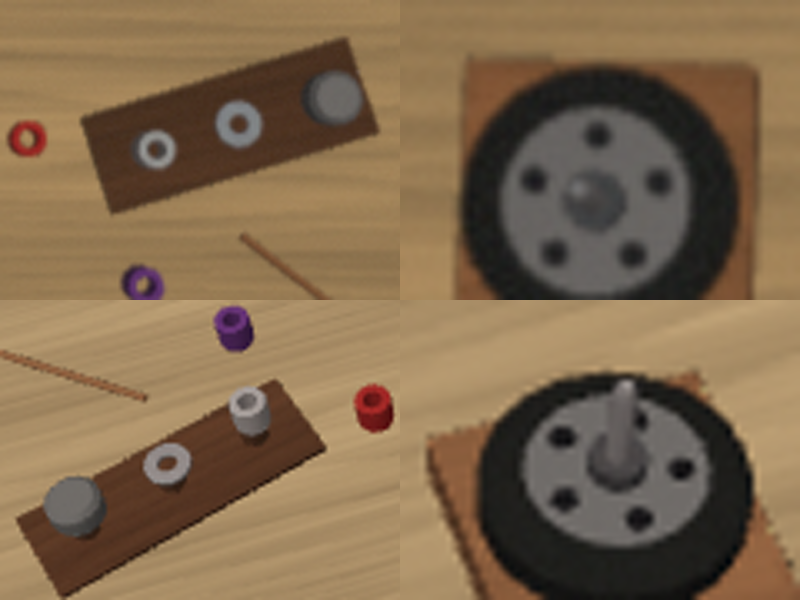

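The crop confirms that the grey sleeve on the tray rest is the one meant; the red and purple ones are look-alikes on the bench. Next I'll measure in both views.

```bash
cat > h.py <<'E'
import cv2,numpy as np
from scipy.optimize import least_squares
def ray(d,uv,z):
    K=d["intrinsics"];V=d["view"];R=V[:3,:3];c=-R.T@V[:3,3]
    r=R.T@np.linalg.solve(K,[uv[0],uv[1],1]);return c+r*(z-c[2])/r[2]
def blob(d,uv,rad,lo,hi,sat,hull=True,r=9,z=0):
    """component near uv with lo<V<hi and S<sat, at 6x zoom; outline on plane z -> circle centre/diam (mm)"""
    k=6;x0,y0=int(uv[0]-rad),int(uv[1]-rad);im=d["frame"][y0:y0+2*rad,x0:x0+2*rad]
    im=cv2.resize(im,None,fx=k,fy=k,interpolation=cv2.INTER_CUBIC);h=cv2.cvtColor(im,cv2.COLOR_RGB2HSV)
    m=((h[...,1]<sat)&(h[...,2]>lo)&(h[...,2]<hi)).astype(np.uint8)
    m=cv2.morphologyEx(m,cv2.MORPH_OPEN,np.ones((5,5)))
    cs,_=cv2.findContours(m,cv2.RETR_EXTERNAL,cv2.CHAIN_APPROX_NONE)
    c=max(cs,key=cv2.contourArea);c=cv2.convexHull(c)[:,0]
    px=(c+.5)/k-.5+[x0,y0]
    P=np.array([ray(d,p,z)[:2] for p in px])
    f=least_squares(lambda q:np.hypot(*(P-q[:2]).T)-q[2],[*P.mean(0),.02],loss="soft_l1",f_scale=.001).x
    return (f*[1,1,2]*1000).round(1),m
E
python3 - <<'E'
from h import *
T=np.load("top0.npz");S=np.load("scene0.npz")
for n,z,t,s in(("spacer",.062,(347,235),(165,190)),("washer",.038,(372,227),(140,209)),("cap",.058,(401,219),(112,219)),("hub",.057,(215,210),(297,178))):
  for nm,d,uv in(("top",T,t),("scene",S,s)):
    x,y=uv;h=cv2.cvtColor(d["frame"],cv2.COLOR_RGB2HSV)
    if nm=="top" or n=="cap":print(n,nm,"sat",h[y,x-14:x+15,1].tolist(),"val",h[y,x-14:x+15,2].tolist())
    for lo in(75,95,120,150):
      try:print(n,nm,lo,blob(d,uv,22 if n=="hub" else 13,lo,256,80,z=z)[0])
      except Exception as e:print(n,nm,lo,"-")
E
```

```text
spacer top sat [143, 143, 156, 140, 158, 129, 80, 22, 18, 5, 5, 39, 123, 142, 68, 26, 13, 6, 9, 48, 113, 139, 149, 151, 142, 145, 145, 146, 145] val [73, 73, 72, 73, 71, 73, 70, 69, 98, 140, 144, 97, 79, 77, 71, 68, 81, 138, 142, 116, 86, 79, 77, 76, 77, 74, 74, 75, 74]
spacer top 75 [ 475.5 -148.1   34.4]
spacer top 95 [ 475.3 -149.    32.6]
spacer top 120 [ 475.5 -148.8   29.5]
spacer top 150 -
spacer scene 75 [ 483.2 -147.9   46. ]
spacer scene 95 [ 483.3 -146.6   46.5]
spacer scene 120 [ 474.3 -148.8   32.4]
spacer scene 150 [ 473.2 -148.8   30.7]
washer top sat [141, 159, 146, 147, 139, 131, 57, 4, 10, 8, 13, 84, 134, 141, 147, 109, 16, 10, 8, 6, 49, 113, 150, 147, 142, 141, 146, 148, 150] val [76, 74, 77, 78, 77, 76, 81, 124, 132, 129, 116, 85, 76, 78, 80, 84, 98, 130, 133, 128, 104, 81, 75, 78, 77, 78, 77, 76, 78]
washer top 75 [ 496.9 -225.4   42.2]
washer top 95 [ 497.  -225.8   39.9]
washer top 120 [ 497.2 -225.5   35.5]
washer top 150 -
washer scene 75 [ 496.9 -225.4   41.2]
washer scene 95 [ 496.4 -225.5   40.5]
washer scene 120 [ 495.9 -225.4   38.7]
washer scene 150 [ 5
[... 548 characters left out ...]
64, 162, 162, 166, 124, 107, 112, 111, 112, 112, 112, 112, 112, 112, 112, 111, 112, 112, 107, 88, 87, 61, 72, 90, 90, 89, 89, 89]
cap scene 75 [ 520.6 -303.1   46.5]
cap scene 95 [ 519.6 -304.4   43.3]
cap scene 120 -
cap scene 150 -
hub top sat [13, 12, 13, 13, 13, 15, 15, 13, 12, 8, 7, 11, 15, 15, 11, 0, 8, 4, 13, 15, 12, 15, 13, 15, 12, 12, 10, 20, 30] val [100, 103, 102, 102, 102, 103, 104, 100, 83, 67, 69, 67, 66, 67, 69, 67, 64, 66, 98, 103, 103, 103, 101, 100, 103, 103, 101, 63, 34]
hub top 75 [547.9 224.2  79.7]
hub top 95 [547.8 224.   76.4]
hub top 120 -
hub top 150 -
hub scene 75 [545.2 224.5  80.2]
hub scene 95 [545.1 224.5  78.2]
hub scene 120 [505.6 244.7   6. ]
hub scene 150 -
```

```bash
cat >> h.py <<'E'
from workcell import *
from scipy.spatial.transform import Rotation as Ro
POS=dict(spacer=(.4752,-.1488,.047),washer=(.4967,-.2255,.035),cap=(.5187,-.3040,.045))
SEAT=np.array([.5465,.2243]);OFF=dict(spacer=.015,washer=.033,cap=.049)
DG=dict(spacer=.004,washer=.0,cap=.0) # grasp height above part centre
_d=np.array([.964,.265,0]);_d/=np.linalg.norm(_d)
_qs=[]
for s in(1,-1):
    y=s*_d;z=np.array([0,0,-1.]);_qs.append(Ro.from_matrix(np.c_[np.cross(y,z),y,z]).as_quat())
def j6(q):
    a=[kinematics.solve_ik([*p,.2],q) for p in((.51,-.22),SEAT)];return max(9 if v is None else abs(v[5]) for v in a)
Q=min(_qs,key=j6)
def tz(part,zc): return zc+DG[part]-.002
def pick(part,open_,F):
    x,y,z=POS[part]
    hand.move_gripper(open_)
    bot.reach([x,y,z+.09],Q);bot.servo_line([x,y,tz(part,z)],velocity=.1)
    hand.move_gripper(0.0,F);o=get_obs();print(part,"width",o["gripper_width"],"grip",o["grip_force"],"t",o["time_s"])
    bot.servo_line([x,y,.20],velocity=.15)
def carry(part,zc=.165):
    bot.reach([*SEAT,tz(part,zc)],Q);o=get_obs();print("over",o["position"],o["gripper_width"],o["wrist_force"],"t",o["time_s"])
def shot(n,w=("scene","top")):
    for k in w:
        d=vision.read_camera(k);cv2.imwrite(f"pics/{k}{n}.png",d["frame"][:,:,::-1]);np.savez(f"{k}{n}.npz",**d)
E
python3 - <<'E'
from h import *
print(ray(np.load("scene0.npz"),(298.6,162.8),.117),j6(Q))
pick("spacer",.06,40);carry("spacer");shot(1)
import cv2
s=cv2.imread("pics/scene1.png")[110:230,220:380];t=cv2.imread("pics/top1.png")[150:270,135:295]
cv2.imwrite("pics/c2.png",np.hstack([cv2.resize(i,(400,300),interpolation=cv2.INTER_CUBIC) for i in(s,t)]))
E
```

```text
[0.54825816 0.22389198 0.117     ] 0.6782262398374077
spacer width 0.031203314252232064 grip 39.10786181688309 t 4.7667
over [0.5465933  0.22325433 0.16693916] 0.03163336013229918 [ 0.38734346 -0.29295512 -0.02909996] t 7.35
```

View pics/c2.png

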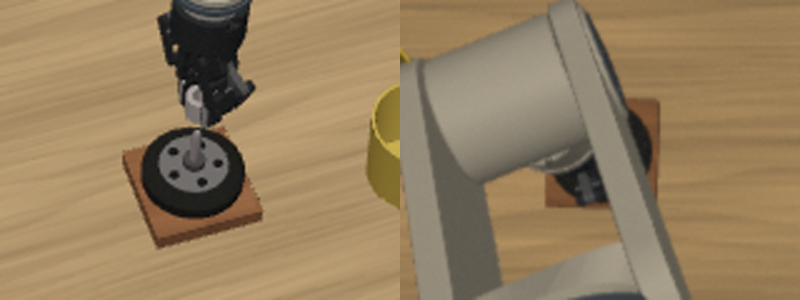

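The sleeve is held upright at crop (196,103), right above the axle tip at (197,130). I'll lower it in steps and watch the wrist force.

```bash
cat >> h.py <<'E'
def lower(part,lim=8):
    seat=.069+OFF[part];zc=seat+{"spacer":.036,"washer":.02,"cap":.004}[part]+.002
    bot.servo_line([*SEAT,tz(part,zc)],velocity=.1);f0=get_obs()["wrist_force"]
    while zc>seat-.004:
        zc-=.002 if zc>seat+.0025 else .001
        bot.servo_line([*SEAT,tz(part,zc)],velocity=.04)
        o=get_obs();f=o["wrist_force"]-f0
        print(round((zc-seat)*1e3,1),round((o["position"][2]-tz(part,seat))*1e3,1),f.round(1),round(o["time_s"],1))
        if f[2]>lim or np.hypot(f[0],f[1])>10:break
def release(w):
    hand.move_gripper(w);p=get_obs()["position"];bot.servo_line([p[0],p[1],.21],velocity=.15)
E
python3 - <<'E'
from h import *
lower("spacer")
E
```

```text
36.0 36.4 [-0.  -1.5 -0.6] 8.3
34.0 34.0 [-0.  -0.4 -1.4] 8.5
32.0 31.8 [-0.6  0.2 -0.9] 8.8
30.0 29.8 [-0.7  0.4 -1.4] 9.0
28.0 27.8 [ 0.6 -0.1 -1.1] 9.3
26.0 25.9 [-0.3 -0.9 -1.4] 9.5
24.0 23.8 [-0.1 -0.6 -0.4] 9.8
22.0 21.8 [ 0.2  0.1 -1.3] 10.0
20.0 19.9 [-0.  -0.8 -0.9] 10.3
18.0 17.9 [-1.   0.4 -1.4] 10.5
16.0 15.8 [-0.5 -0.9 -1.2] 10.8
14.0 13.9 [-0.2 -0.3 -0.4] 11.0
12.0 11.9 [-0.3 -0.7 -1.4] 11.3
10.0 9.8 [ 0.3 -1.2 -1.2] 11.5
8.0 7.8 [-0.8  0.  -1.6] 11.8
6.0 5.9 [ 0.7 -0.6 -0.9] 12.0
4.0 3.9 [ 0.6 -0.1 -1.2] 12.3
2.0 1.8 [-0.5  0.5 -1. ] 12.5
1.0 0.9 [ 0.1 -0.6 -0.6] 12.8
-0.0 0.8 [-2.6 -1.1  8.7] 13.0
```

```bash
python3 - <<'E'
from h import *
release(.06)
pick("washer",.07,40);carry("washer",.16);shot(3)
s=cv2.imread("pics/scene3.png")[110:230,220:380]
cv2.imwrite("pics/c3.png",cv2.resize(s,(800,600),interpolation=cv2.INTER_CUBIC))
E
```

```text
washer width 0.03771715524590761 grip 39.265230875462294 t 17.8167
over [0.54681471 0.22336651 0.15805993] 0.037868629903299734 [ 0.57216707  0.42445142 -0.04944235] t 20.75
```

View pics/c3.png

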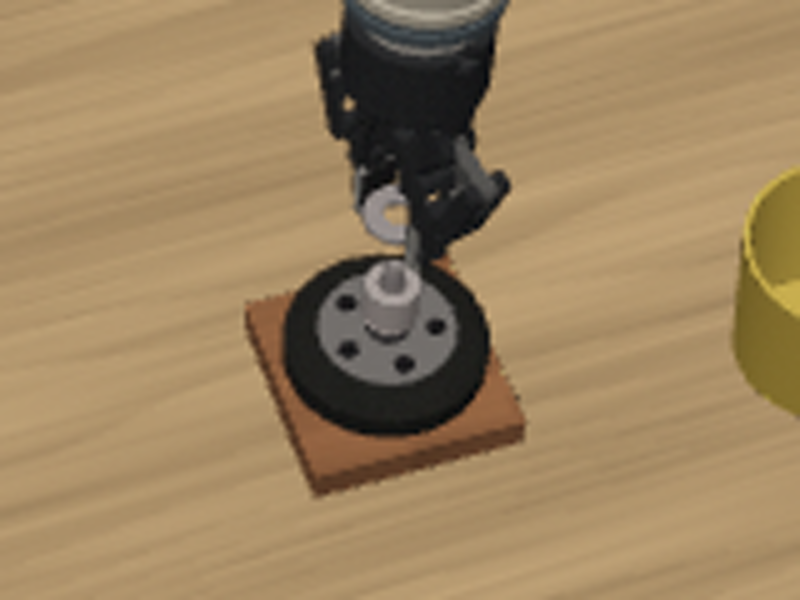

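The sleeve is seated at crop (390,295). The washer is held level above it at (390,213), so I'll lower it.

```bash
python3 - <<'E'
from h import *
lower("washer",6)
E
```

```text
20.0 20.4 [ 0.8 -0.  -1. ] 21.6
18.0 18.0 [ 0.6 -0.7 -1.1] 21.9
16.0 15.9 [-0.3 -0.3 -1.5] 22.1
14.0 13.8 [-0.3 -0.2 -1.3] 22.4
12.0 11.8 [-0.  -1.5 -1.4] 22.6
10.0 9.8 [-0.9 -0.6 -0.1] 22.9
8.0 7.9 [-0.3 -0.1 -1.3] 23.1
6.0 5.9 [ 0.2 -0.1 -1.2] 23.4
4.0 3.8 [-0.2  0.  -2.2] 23.6
2.0 1.8 [ 0.9 -0.7 -1.8] 23.9
1.0 1.0 [ 1.1 -0.5 -1.1] 24.1
-0.0 0.8 [-1.9 -1.6  8.3] 24.4
```

Contact came at the expected height.

```bash
python3 - <<'E'
from h import *
release(.065)
pick("cap",.075,40);carry("cap",.17);shot(4)
s=cv2.imread("pics/scene4.png")[110:230,220:380]
cv2.imwrite("pics/c4.png",cv2.resize(s,(800,600),interpolation=cv2.INTER_CUBIC))
E
```

```text
cap width 0.04531000460700931 grip 40.06833116785856 t 29.275
over [0.54688554 0.22346664 0.16803761] 0.04508803977609346 [ 0.56076685 -0.44468837 -1.03433067] t 32.3917
```

View pics/c4.png

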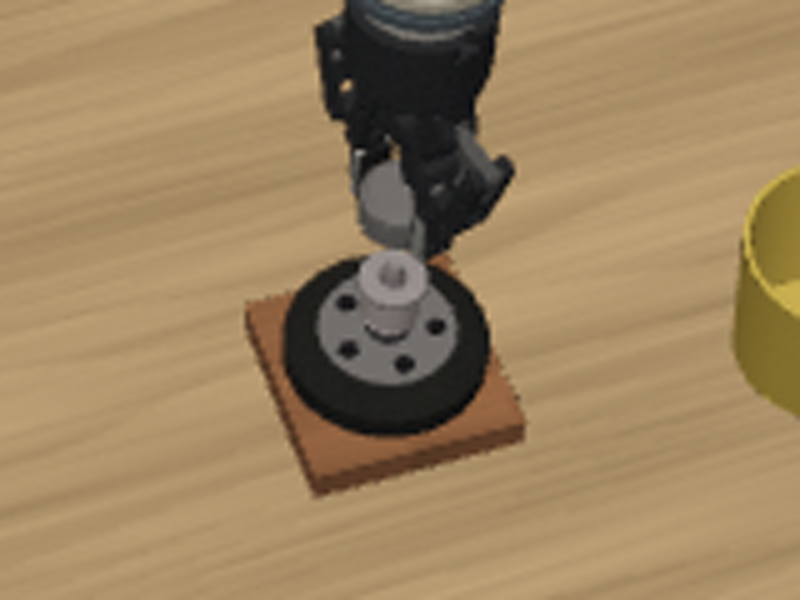

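The washer is flat on the sleeve at crop (393,275) and the cap is held upright above it at (390,205). My fast approach for the cap was set too low, so I'll start the slow lowering 15 mm higher.

```bash
sed -i 's/"cap":.004/"cap":.015/' h.py; python3 - <<'E'
from h import *
lower("cap",6)
E
```

```text
15.0 15.4 [-0.4 -1.3 -0.3] 33.2
13.0 13.0 [-0.4 -0.5 -0.7] 33.5
11.0 10.8 [-1.  -0.4  0.7] 33.7
9.0 8.8 [-0.7 -1.8 -0.5] 34.0
7.0 6.8 [ 0.2 -1.6  0.6] 34.2
5.0 4.9 [-0.  -1.8  0.6] 34.5
3.0 2.8 [ 0.3 -1.4  0.3] 34.7
1.0 1.0 [ 0.7 -0.3  0.8] 35.0
-0.0 0.9 [-2.6 -2.4  9.9] 35.2
```

```bash
python3 - <<'E'
from h import *
release(.07);bot.reach([.42,.0,.3],Q);shot(5)
s=cv2.imread("pics/scene5.png")[130:220,240:360];t=cv2.imread("pics/top5.png")[165:255,155:275]
cv2.imwrite("pics/c5.png",np.hstack([cv2.resize(i,(400,300),interpolation=cv2.INTER_CUBIC) for i in(s,t)]))
print(get_obs()["time_s"])
E
```

```text
37.5417
```

View pics/c5.png

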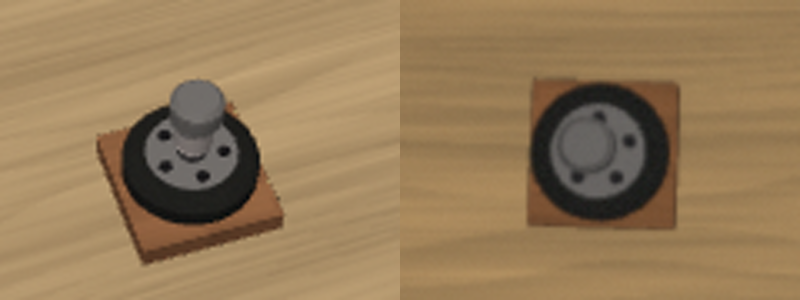

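View pics/scene5.png

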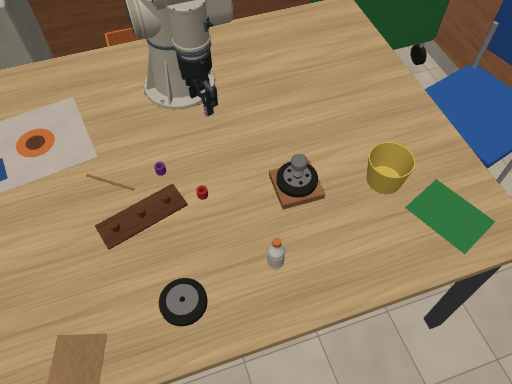

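The stack stands upright and capped at scene (299,165). The tray rests are empty and the bottle, tub, spare wheel and look-alikes haven't moved, so I'm handing in.

```bash
python3 -c "
from workcell import hand_in
print(hand_in())"
```

```text
the job is handed in; nothing more can be done
None
```

The sleeve, washer and hub cap are on the axle in that order, each lowered until it met the one below at the expected height, then released, and the job was handed in after about 38 s; the glue bottle, tub and spare wheel were not touched.

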